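# Find the block its toggle clamp no longer holds, free it and set it out for rework

## Task

Both steel blocks in the holding fixture sit under closed toggle clamps, but one clamp no longer bites: its block slides a little in its nest when nudged lightly from the side, while the other does not budge. Find the loose block, push its clamp's handle over until the clamp arm stands up clear, lift that block out and lay it flat in the red rework tray without dropping it. Leave the other block clamped just as it is and do not disturb the driver and the torch lying about.

Things in the scene. Friction and masses are not known exactly. Their poses are not given: they have to be found in the camera images.
- fixture: Holding fixture fixed on the worktop: aluminium plate 170 (x) x 270 (y) x 15 mm, origin at the centre of its underside, x away from the robot, y to the left. It has a left (+y) and a right (-y) station, 132 mm apart and alike in looks, each with a steel block in a nest and, behind it (+x), a shut toggle clamp over it. Which station is the loose one changes from start to start.
- left_nest (a point): Centre of the left nest, on the plate's top, 32 mm in front of the plate's centre, 66 mm left of it. The block lies on the plate among eight round steel buttons (9 mm wide, 10 mm tall) with about 4 mm of play each way; the middle 45 mm of its long sides is open for fingers. The loose block slides to the buttons at 2 to 7 N of sideways push, the held one resists over 20 N.
- right_nest (a point): Centre of the right nest, likewise, 66 mm right of the plate's centre. A block cannot leave its nest while its clamp is shut: the arm and foot are above it.
- left_foot (a point): Underside of the left clamp's round rubber foot (19 mm wide) while the clamp is SHUT; fixed on the fixture, 12 mm behind the nest's centre, at block-top height. One foot presses with about 24 N, the other ends 2 mm short of its block. The steel arm above it is 18 mm wide and 58 mm long, level, its upper face 37 mm over the plate.
- right_foot (a point): The same for the right clamp's foot while shut.
- left_pivot (a point): Hinge axis of the left clamp's handle, along the fixture's y; 54 mm behind the plate's centre, 10 mm over the plate's top. Pushing the handle away from the robot (+x) and down through 1.33 rad, to its stop, raises the clamp's arm from level to about upright, and it stays there. Shut, the handle rests at its other stop.
- left_grip (a point): Middle of the left clamp's handle grip while SHUT: 90 mm straight above the pivot; a point fixed on the fixture that does not move with the handle. The grip is an upright round blue bar, 15 mm thick, from 55 to 126 mm above the pivot. Pushed here, the handle of the clamp that does not press takes 2 to 8 N.
- right_pivot (a point): Hinge axis of the right clamp's handle, which works just as the left one.
- right_grip (a point): Middle of the right clamp's handle grip while shut, 90 mm above its pivot, fixed on the fixture.
- left_block (a point): Centre (half-way up) of the left station's steel block: 75 mm long (its y, lying along the fixture's x), 50 mm wide (its x), 25 mm tall, 0.5 to 0.9 kg, z up. Grasp it across the 50 mm width.
- right_block (a point): Centre of the right station's block; same size and axes.
- block_left: The same left block; origin at the centre of its underside.
- block_right: The same right block; origin at the centre of its underside.
- rework_tray: Shallow open red plastic tray, fixed, 155 (x) x 150 (y) mm, 14 mm high, walls and floor 3 mm thick; origin at the centre of its underside, z up.
- driver_mid (a point): Bystander: centre of a small loose hex driver with a blue handle on the worktop, 148 mm long (its y).
- torch_mid (a point): Bystander: centre of a loose black pocket torch on the worktop, 126 mm long (its y).
Not all that is in view belongs to the job. What is shaped like the block_left but turquoise is not meant.

How it is judged:
At the end, for the whole second after the job is handed in: The block that was loose lies flat on the floor of the red tray (its centre within 60 mm of the tray's centre in each direction, below 19 mm height, tilted less than 0.06 rad), and the other block is still pressed on the fixture by its clamp with over 20 N, within 5 mm of where it was (((x of left_block in the frame of rework_tray between -0.06 and 0.06 m and y of left_block in the frame of rework_tray between -0.06 and 0.06 m and height (world z) of left_block below 0.019 m and angle between left_block's own z axis and vertical below 0.06 rad and contact force between block_right and fixture above 20 N and distance of right_block from where it was at the start of the episode below 0.005 m) or (x of right_block in the frame of rework_tray between -0.06 and 0.06 m and y of right_block in the frame of rework_tray between -0.06 and 0.06 m and height (world z) of right_block below 0.019 m and angle between right_block's own z axis and vertical below 0.06 rad and contact force between block_left and fixture above 20 N and distance of left_block from where it was at the start of the episode below 0.005 m))); the robot touches nothing.
It fails at once if the clamp of the held block is let go (neither block is pressed on the fixture with over 14 N) (not (contact force between any of block_left, block_right and fixture above 14 N)).
It fails at once if a block is dropped or thrown (faster than 1 m/s) (linear speed of any of block_left, block_right above 1 m/s).
It fails at once if the driver or the torch is moved by more than 30 mm (distance of any of driver_mid, torch_mid from where it was at the start of the episode above 0.03 m).
It also fails if it takes over 64 s, if anything falls off the work surface, if the arm or the gripper's body presses on something with over 40 N, if the wrist force passes 120 N, or if a joint passes its speed limit or range.

## Robot

A 6-joint arm with a two-finger parallel gripper is mounted at the origin on a cart in front of the work surface, level with it; the furniture and walls round the work are solid. World frame = base frame: x ahead of the robot, y to its left, z up, the work surface at z = 0. Lengths are in m, angles in rad, forces in N, time in s.
With the tool pointing down it reaches from about 0.375 to 0.9 m from the base axis. Payload 3.1 kg.
Tool frame: the origin (TCP) lies midway between the tips of the shut fingers; the grasp point (between the pads) lies grip_point_offset behind it (grip_point_offset is the distance from the TCP to the grasp point, in m); y points along the fingers, z is the direction in which the jaws open and shut, and the axes are right-handed (so a half turn about y gives the same grasp; the last joint's range is limited). The gripper opens to 87 mm and grips with 3 to 60 N. Pads are 19 mm wide; open, the fingers measure 117 mm over their backs; the gripper's body (75 mm by 190 mm) begins 51 mm behind the grasp point.
Start: joints at [0.955, 0.527, 1.433, -0, 1.181, -0.178], TCP at [0.265, 0.566, 0.223] pointing down, gripper open.
Joint ranges: [-3.08, 3.08], [-0.75, 2.2], [0.22, 2.44], [-1.43, 4.57], [0, 2.65], [-2.85, 2.85]. Speed limits (rad/s): [2.79, 2.79, 3.14, 3.14, 3.14, 3.14].

## Interface

Orientations are given as a unit quaternion [x, y, z, w].
In Python, from rig import * gives the robot as it stands.
- The arm moves only by the tool jog_arm, never from a script. Its argument "increments" is a list that holds one entry, the list of rows, each a list of 7 numbers: the turn, a rotation vector about the world's x, y, z in degrees, then the shift along the world's x, y, z in m, then the closure, from -1 (fully open) to 1 (shut), so that 0 is half open. In form: [[[rx, ry, rz, x, y, z, jaw], ...]]. A call has 1 to 8 rows; each row is the pose to reach, as a shift and turn from the pose measured when the call began; what a row does not reach only later rows make up. A row lasts 1/10 s, in which the tool goes at most 50 mm and 8.59 degrees, less where a joint would pass 70% of its speed; a pose out of reach is approached as far as the arm can. A call with a gripper value outside its range is refused whole. The fingers move at their own pace and stop on an object; "squeeze" is the grip in N (left out, the last holds). Time passes only in rows, so rows that repeat a pose let the fingers close. It gives the time, the measured TCP pose, the force and the opening at its end, in the units of the state.
- get_obs(): the state, without advancing time (a new reading comes with each control period).
- camera(name): name is "scene" or "top" or "wrist"; returns the picture (480x640x3 uint8, red, green, blue); there is no depth.
- camera_info(name): a dict with "K" (3x3 intrinsics, pixels), "R" (3x3) and "t" (3): a world point X has camera coordinates R X + t. Camera axes: x right, y down, z forward; pixel columns grow to the right and rows downward; lengths in m; the calibration is good to about 2 mm. A picture is of the moment at which its call begins: read the wrist's pose just before it. camera_info takes no time and is no camera call; for the wrist camera it gives the pose at the moment of the call.
- hand_in(): hands the job in, once; it reports no verdict.
The state is a dict: "time": time; "q": joint angles; "joint_velocities": joint speeds; "joint_torque": joint torques, N m; "position": TCP position; "tool_rot": TCP orientation; "ft_force": force on the tool from outside, world axes, zero at the start; "moment": the same for the moment, N m; "grip_width": finger opening in m.
Only numpy, scipy, OpenCV 4.12 (cv2) and the standard library are available. Lean on these libraries where they do the work, as an engineer would, in place of code of your own. Each camera call takes 0.05 s, during which the arm holds its last target.

## Working session

There is one attempt and no reset: what is moved stays moved. The work goes in short steps, Python scripts to look and compute and a tool call to move; the robot and the scene stay as the last step left them, time stands still between calls to the robot, and variables do not carry over. Pictures are saved under pics/ and viewed, and the job is handed in when it is done.

Besides the shell and the picture viewer there is one more tool, called by a JSON object that holds its "op" and its "data", one argument or row to a line. jog_arm: Moves the arm, as the interface text tells. Its arguments: {"type":"object","properties":{"increments":{"type":"array","items":{"type":"array","items":{"type":"array","items":{"type":"number"}}}},"squeeze":{"type":"number"}},"required":["increments"]}

```bash
mkdir -p pics; ls; cat > h.py <<'E'
from rig import *
import numpy as np, cv2
def save(n,img): cv2.imwrite('pics/'+n+'.png',img[:,:,::-1])
def ray(ci,u,v,z):
    K=np.array(ci['K']);R=np.array(ci['R']);t=np.array(ci['t'])
    c=-R.T@t; d=R.T@np.linalg.solve(K,[u,v,1.]); return c+d*(z-c[2])/d[2]
def proj(ci,X):
    p=np.array(ci['R'])@np.array(X)+np.array(ci['t']); p=np.array(ci['K'])@p; return p[:2]/p[2]
E
python3 - <<'E'
from h import *
print(get_obs())
for n in ['scene','top','wrist']:
    save(n+'0',camera(n)); c=camera_info(n); print(n,c)
E
```

```text
pics
{'time': 0.0, 'q': array([ 9.54517641e-01,  5.28491590e-01,  1.43387819e+00, -1.93710494e-05,
        1.18137578e+00, -1.78512850e-01]), 'joint_velocities': array([-0.00136541, -0.00068554,  0.00011867,  0.00141795,  0.00054786,
       -0.00310793]), 'joint_torque': array([ 6.26167894e-04, -4.40042889e+01, -1.76592278e+01,  6.34091184e-02,
        5.80260472e-02, -1.54708255e-04]), 'position': array([0.26451286, 0.56547561, 0.22156367]), 'tool_rot': array([ 0.69094012, -0.1538268 ,  0.15324931, -0.68953152]), 'ft_force': array([ 0.50382116, -0.74328943, -0.2237087 ]), 'moment': array([ 0.0283029 ,  0.02080654, -0.02161623]), 'grip_width': 0.0870555574202103}
scene {'K': array([[455.85286629,   0.        , 319.64606005],
       [  0.        , 455.85286629, 238.04984631],
       [  0.        ,   0.        ,   1.        ]]), 'R': array([[-0.86326118, -0.50453218,  0.01508017],
       [-0.41276185,  0.68841438, -0.59641705],
       [ 0.29053019, -0.52108821, -0.80253304]]), 't': array([0.54107568, 0.2890919 , 0.83283228])}
top {'K': array([[608.42655978,   0.        , 315.70821262],
       [  0.        , 608.42655978, 244.41061667],
       [  0.        ,   0.        ,   1.        ]]), 'R': array([[-0.00141719, -0.9999652 , -0.00822189],
       [-0.99319006,  0.00236531, -0.11648134],
       [ 0.11649674,  0.00800082, -0.99315885]]), 't': array([0.0320348 , 0.64043042, 1.25861426])}
wrist {'K': array([[388.08954236,   0.        , 323.42639071],
       [  0.        , 388.08954236, 236.32196218],
       [  0.        ,   0.        ,   1.        ]]), 'R': array([[ 0.42364824,  0.90582559, -0.00147361],
       [ 0.876103  , -0.40933279,  0.25473555],
       [ 0.23014278, -0.1092093 , -0.96700963]]), 't': array([-0.62426013, -0.03036133,  0.39036896])}
```

View pics/top0.png

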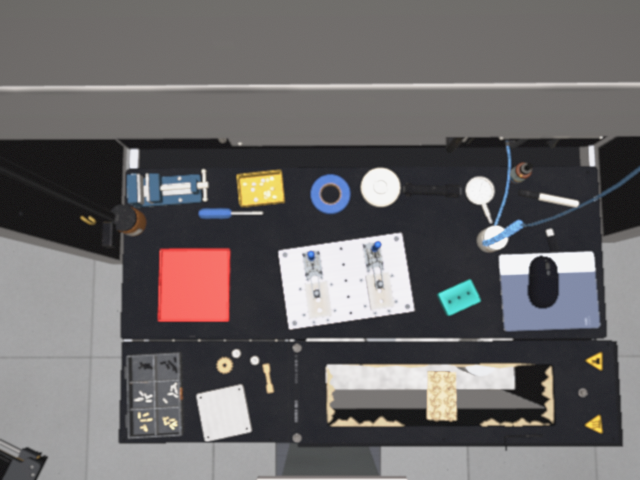

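View pics/scene0.png

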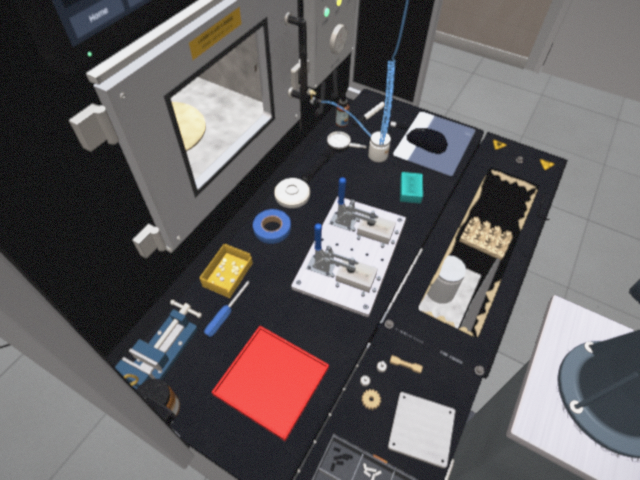

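View pics/wrist0.png

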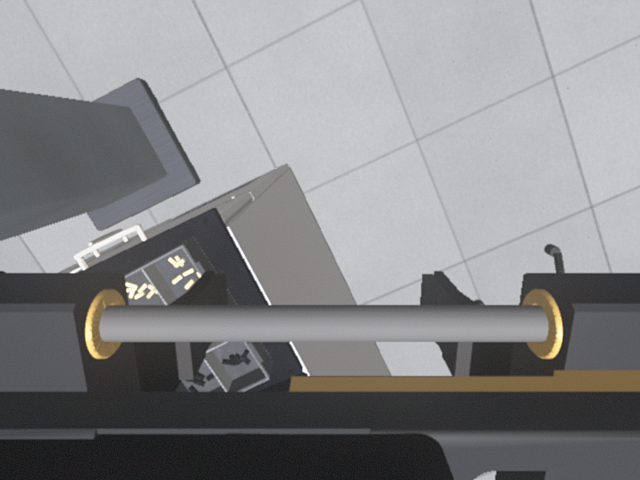

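The top view shows the fixture plate at about (279–413, 234–328), the tray at about (159–230, 248–321), the driver at (230,213) and the torch at (432,190). The turquoise decoy is at (460,297). Next I'll measure these.

```bash
cat >> h.py <<'E'
def topfix(img,ci):
    hsv=cv2.cvtColor(img,cv2.COLOR_RGB2HSV)
    m=((hsv[:,:,1]<60)&(hsv[:,:,2]>130)).astype(np.uint8)*255
    m[:, :265]=0; m[:,425:]=0; m[:222]=0; m[335:]=0
    m=cv2.morphologyEx(m,cv2.MORPH_CLOSE,np.ones((9,9)))
    c=max(cv2.findContours(m,0,1)[0],key=cv2.contourArea)
    return c[:,0,:]
E
python3 - <<'E'
from h import *
ci=camera_info('top'); img=cv2.imread('pics/top0.png')[:,:,::-1].copy()
c=topfix(img,ci)
P=np.array([ray(ci,u,v,.015)[:2] for u,v in c],np.float32)
r=cv2.minAreaRect(P); print('fixture',r); print(cv2.boxPoints(r))
hsv=cv2.cvtColor(img,cv2.COLOR_RGB2HSV)
m=((hsv[:,:,1]>150)&((hsv[:,:,0]<8)|(hsv[:,:,0]>172))&(hsv[:,:,2]>100)).astype(np.uint8)
c=max(cv2.findContours(m,0,1)[0],key=cv2.contourArea)[:,0,:]
print('tray',cv2.minAreaRect(np.array([ray(ci,u,v,.014)[:2] for u,v in c],np.float32)))
for n,u,v in [('driver',230,213),('torch',432,190),('drvL',200,213),('drvR',263,213)]: print(n,ray(ci,u,v,.01))
for n,u,v in [('blue1',311,255),('blue2',377,244)]: print(n,ray(ci,u,v,.15))
print('door edge at z0',ray(ci,320,88,0), ray(ci,320,140,0))
c=img[215:345,265:430]; save('topz',cv2.resize(c,None,fx=4.8,fy=4.6,interpolation=cv2.INTER_CUBIC))
img=cv2.imread('pics/scene0.png')[:,:,::-1]
save('scenez',cv2.resize(img[165:320,280:420],None,fx=4,fy=3.8,interpolation=cv2.INTER_CUBIC))
E
```

```text
fixture ((0.565370500087738, -0.03260180354118347), (0.173081636428833, 0.2730644941329956), 8.179874420166016)
[[ 0.46028414  0.09022827]
 [ 0.49913612 -0.18005815]
 [ 0.6704569  -0.15543187]
 [ 0.6316049   0.11485454]]
tray ((0.5574227571487427, 0.2943607568740845), (0.15499401092529297, 0.15733830630779266), 89.92279815673828)
driver [0.7134879  0.21880473 0.01      ]
torch [ 0.76339357 -0.22445939  0.01      ]
drvL [0.71367326 0.28466522 0.01      ]
drvR [0.71328417 0.14642071 0.01      ]
blue1 [0.60663357 0.03907923 0.15      ]
blue2 [ 0.62782047 -0.08917052  0.15      ]
door edge at z0 [1.00087004 0.0209153  0.        ] [0.88008512 0.02118572 0.        ]
```

View pics/topz.png

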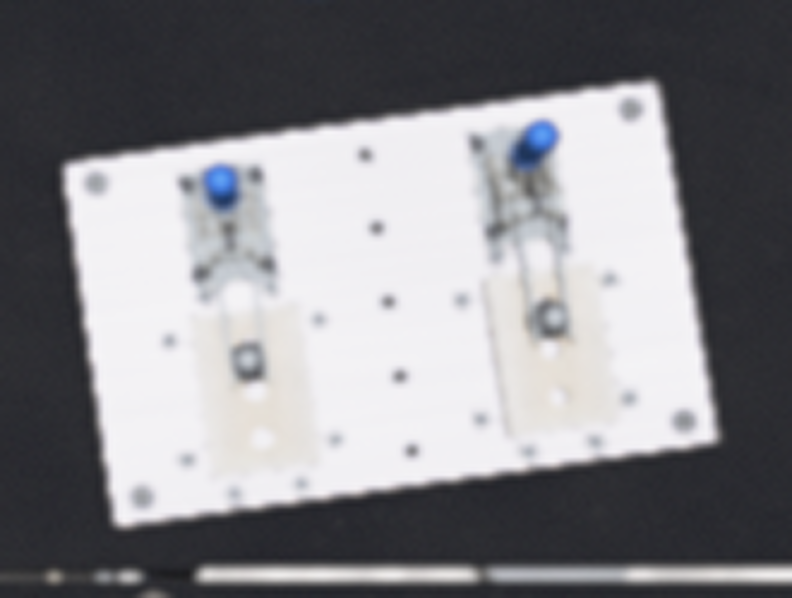

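View pics/scenez.png

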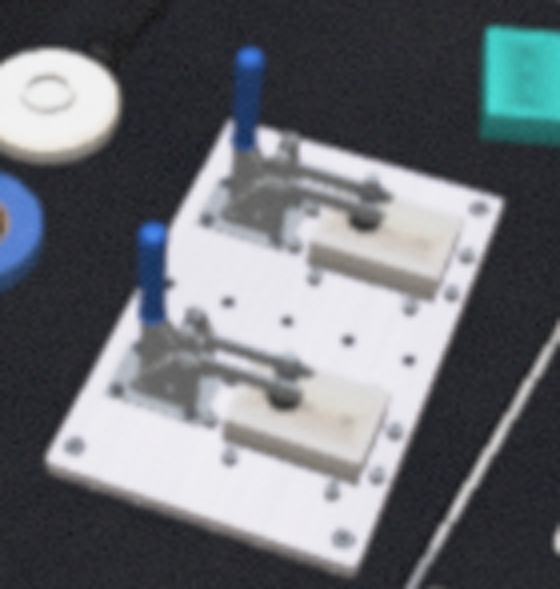

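```bash
cat > g.py <<'E'
from h import *
from scipy.spatial.transform import Rotation as Ro
C=np.array([.5654,-.0326]); A=np.radians(8.18)
RF=np.array([[np.cos(A),-np.sin(A)],[np.sin(A),np.cos(A)]])
def W(x,y): return C+RF@np.array([x,y])
def st():
    o=get_obs(); M=Ro.from_quat(o['tool_rot']).as_matrix()
    f=RF.T@(o['position'][:2]-C)
    zj=M[:,2]; 
    print('t',round(o['time'],2),'pos',o['position'].round(4),'fix',f.round(4),'F',o['ft_force'].round(2),'Ffix',(RF.T@o['ft_force'][:2]).round(2),'w',round(o['grip_width'],4),'jaw yaw',np.degrees(np.arctan2(zj[1],zj[0])).round(2),'q6',o['q'][5].round(2))
    return o,M
E
python3 - <<'E'
from g import *
import rig
print([n for n in dir(rig) if not n.startswith('_')], getattr(rig,'grip_point_offset',None))
o,M=st(); print(M.round(3))
ci=camera_info('wrist'); c=-np.array(ci['R']).T@ci['t']; print('cam rel',M.T@(c-o['position']))
for n,p in dict(gap=(-.036,0),Ln=(-.032,.066),Rn=(-.032,-.066),Lg=(.054,.066),Rg=(.054,-.066)).items(): print(n,W(*p).round(4))
E
```

```text
['Unreachable', 'camera', 'camera_info', 'get_obs', 'grip_point_offset', 'hand_in'] 0.0187
t 0.15 pos [0.2646 0.5656 0.2218] fix [-0.2126  0.6349] F [-0.16 -1.49 -0.43] Ffix [-0.37 -1.45] w 0.0871 jaw yaw 64.92 q6 -0.18
[[ 0.906 -0.001  0.424]
 [-0.424 -0.001  0.906]
 [-0.    -1.    -0.002]]
cam rel [-7.01945189e-02 -1.62493051e-01  9.75217092e-05]
gap [ 0.5298 -0.0377]
Ln [0.5243 0.0282]
Rn [ 0.5431 -0.1025]
Lg [0.6095 0.0404]
Rg [ 0.6282 -0.0902]
```

{"op": "jog_arm", "data": {
  "increments": [
    [[0, 0, 33.3, 0.265, -0.603, 0, 1], [0, 0, 33.3, 0.265, -0.603, 0, 1], [0, 0, 33.3, 0.265, -0.603, 0, 1], [0, 0, 33.3, 0.265, -0.603, 0, 1], [0, 0, 33.3, 0.265, -0.603, 0, 1], [0, 0, 33.3, 0.265, -0.603, 0, 1], [0, 0, 33.3, 0.265, -0.603, 0, 1], [0, 0, 33.3, 0.265, -0.603, 0, 1]]
  ],
  "squeeze": 20
}}

```text
time: 0.95
position: [0.4219, 0.2079, 0.2221]
tool_rot: [0.706, 0.051, -0.051, -0.705]
ft_force: [0.8, -0.7, -0.1]
grip_width: 0.0307
```

```bash
python3 -c "
from g import *
o,M=st(); p=W(-.036,0); print(p-o['position'][:2])"
```

```text
t 0.95 pos [0.4219 0.2079 0.2221] fix [-0.1078  0.2584] F [ 0.78 -0.69 -0.13] Ffix [ 0.68 -0.79] w 0.0307 jaw yaw 98.23 q6 -1.49
[ 0.10786675 -0.24558218]
```

{"op": "jog_arm", "data": {
  "increments": [
    [[0, 0, 0, 0.108, -0.246, 0, 1], [0, 0, 0, 0.108, -0.246, 0, 1], [0, 0, 0, 0.108, -0.246, 0, 1], [0, 0, 0, 0.108, -0.246, 0, 1], [0, 0, 0, 0.108, -0.246, 0, 1], [0, 0, 0, 0.108, -0.246, 0, 1], [0, 0, 0, 0.108, -0.246, 0, 1]]
  ]
}}

```text
time: 1.65
position: [0.5315, -0.0415, 0.2219]
tool_rot: [0.706, 0.05, -0.049, -0.704]
ft_force: [-0.9, 1.2, -0.2]
grip_width: 0.0004
```

```bash
python3 -c "
from g import *
o,M=st(); ci=camera_info('wrist'); img=camera('wrist'); 
import pickle; pickle.dump(ci,open('ci1.pkl','wb'))
save('w1',img)
for s in (1,-1):
  for p in [(-.0695+.0,.066*s),(-.0695,.091*s),(-.0695,.041*s)]: print(p,proj(ci,[*W(*p),.04]).round(0))"
```

```text
t 1.65 pos [ 0.5315 -0.0415  0.2219] fix [-0.0348 -0.004 ] F [-0.87  1.2  -0.22] Ffix [-0.69  1.31] w 0.0004 jaw yaw 97.98 q6 -2.0
(-0.0695, 0.066) [403. 175.]
(-0.0695, 0.091) [431. 175.]
(-0.0695, 0.041) [374. 175.]
(-0.0695, -0.066) [253. 175.]
(-0.0695, -0.091) [225. 175.]
(-0.0695, -0.041) [281. 175.]
```

View pics/w1.png

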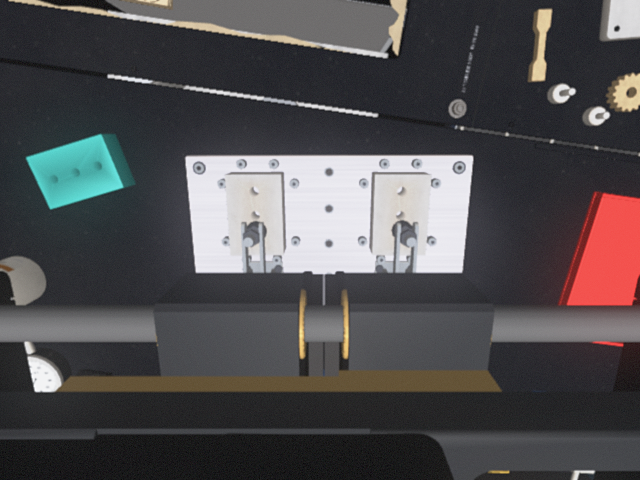

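Wrist view: plate front corners are at (187,156) and (472,155). The right block's top spans u≈228–284 and the left block's 372–428, with their front edges at v≈174. The view is flipped, so the image's right is the left station.

```bash
python3 -c "
from g import *
import pickle; ci=pickle.load(open('ci1.pkl','rb'))
a=ray(ci,187,156,.015);b=ray(ci,472,155,.015); print(a,b,np.linalg.norm(a-b), np.degrees(np.arctan2(*(b-a)[:2]))); print((RF.T@(a[:2]-C)),(RF.T@(b[:2]-C)))
im=cv2.imread('pics/w1.png'); cv2.imwrite('pics/w1z.png',cv2.resize(im[145:280,180:480],None,fx=2.66,fy=2.66,interpolation=cv2.INTER_CUBIC))
"
```

```text
[ 0.499878  -0.1745851  0.015    ] [0.46195214 0.08858969 0.015     ] 0.26589347612430997 -8.200381433217158
[-0.08505751 -0.13121784] [-0.08515209  0.13467562]
```

View pics/w1z.png

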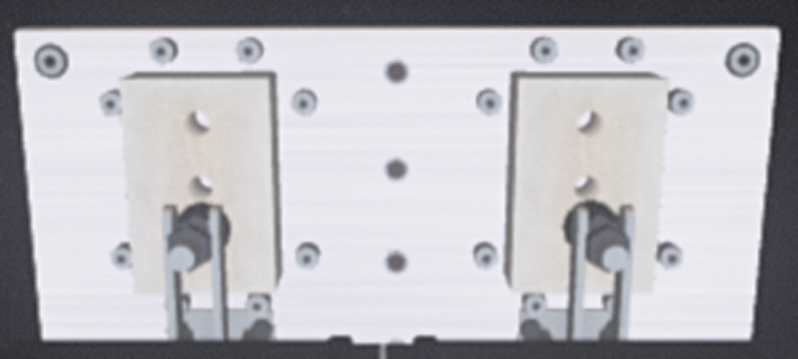

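{"op": "jog_arm", "data": {
  "increments": [
    [[0, 0, 0.2, -0.002, 0.005, -0.05, 1], [0, 0, 0.2, -0.002, 0.005, -0.1, 1], [0, 0, 0.2, -0.002, 0.005, -0.14, 1], [0, 0, 0.2, -0.002, 0.005, -0.17, 1], [0, 0, 0.2, -0.002, 0.005, -0.185, 1], [0, 0, 0.2, -0.002, 0.005, -0.194, 1], [0, 0, 0.2, -0.002, 0.005, -0.194, 1], [0, 0, 0.2, -0.002, 0.005, -0.194, 1]]
  ]
}}

```text
time: 2.5
position: [0.5283, -0.0338, 0.0284]
tool_rot: [0.706, 0.051, -0.051, -0.705]
ft_force: [0.1, 0.8, 1.0]
grip_width: 0.0001
```

```bash
python3 -c "
from g import *
o,M=st(); save('s2',camera('scene')[120:360,220:480]); print(RF[:,1])"
```

```text
t 2.5 pos [ 0.5283 -0.0338  0.0284] fix [-0.0369  0.0041] F [0.07 0.77 0.95] Ffix [0.18 0.75] w 0.0001 jaw yaw 98.32 q6 -1.99
[-0.14228343  0.98982596]
```

View pics/s2.png

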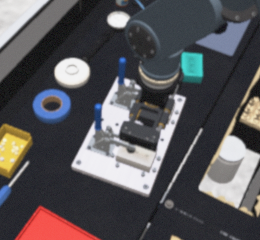

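{"op": "jog_arm", "data": {
  "increments": [
    [[0, 0, 0, -0.0014, 0.01, 0, 1], [0, 0, 0, -0.002, 0.014, 0, 1], [0, 0, 0, -0.0023, 0.016, 0, 1], [0, 0, 0, -0.0023, 0.016, 0, 1]]
  ]
}}

```text
time: 2.95
position: [0.5263, -0.0175, 0.0291]
tool_rot: [0.706, 0.052, -0.051, -0.705]
ft_force: [0.3, 0.4, -0.3]
grip_width: 0.0005
```

```bash
python3 -c "
from g import *
o,M=st()"
```

```text
t 2.95 pos [ 0.5263 -0.0175  0.0291] fix [-0.0365  0.0205] F [ 0.34  0.4  -0.26] Ffix [0.4  0.35] w 0.0005 jaw yaw 98.35 q6 -1.96
```

{"op": "jog_arm", "data": {
  "increments": [
    [[0, 0, 0, -0.0002, 0.0015, 0, 1], [0, 0, 0, -0.0004, 0.003, 0, 1], [0, 0, 0, -0.0004, 0.003, 0, 1]]
  ]
}}

```text
time: 3.25
position: [0.5259, -0.0145, 0.0291]
tool_rot: [0.706, 0.052, -0.051, -0.705]
ft_force: [1.1, 0.3, 0.9]
grip_width: 0.0005
```

{"op": "jog_arm", "data": {
  "increments": [
    [[0, 0, 0, -0.0002, 0.0015, 0, 1], [0, 0, 0, -0.0003, 0.002, 0, 1], [0, 0, 0, -0.0003, 0.002, 0, 1]]
  ]
}}

```text
time: 3.55
position: [0.5255, -0.0124, 0.029]
tool_rot: [0.706, 0.052, -0.051, -0.705]
ft_force: [-0.9, -0.5, -0.3]
grip_width: 0.0006
```

{"op": "jog_arm", "data": {
  "increments": [
    [[0, 0, 0, -0.0002, 0.0015, 0, 1], [0, 0, 0, -0.0003, 0.002, 0, 1], [0, 0, 0, -0.0003, 0.002, 0, 1]]
  ]
}}

```text
time: 3.85
position: [0.5251, -0.0103, 0.029]
tool_rot: [0.706, 0.052, -0.051, -0.705]
ft_force: [-0.1, -0.0, 0.8]
grip_width: 0.0002
```

{"op": "jog_arm", "data": {
  "increments": [
    [[0, 0, 0, -0.0002, 0.0015, 0, 1], [0, 0, 0, -0.0003, 0.002, 0, 1], [0, 0, 0, -0.0003, 0.002, 0, 1]]
  ]
}}

```text
time: 4.15
position: [0.5248, -0.0082, 0.029]
tool_rot: [0.706, 0.052, -0.051, -0.705]
ft_force: [0.0, 0.0, 0.2]
grip_width: 0.0006
```

```bash
python3 -c "
from g import *
o,M=st(); im=camera('wrist'); save('w3',cv2.resize(im[120:360,180:500],None,fx=2.5,fy=2.5))"
```

```text
t 4.15 pos [ 0.5248 -0.0082  0.029 ] fix [-0.0367  0.0299] F [0.01 0.04 0.23] Ffix [0.01 0.04] w 0.0006 jaw yaw 98.37 q6 -1.94
```

View pics/w3.png

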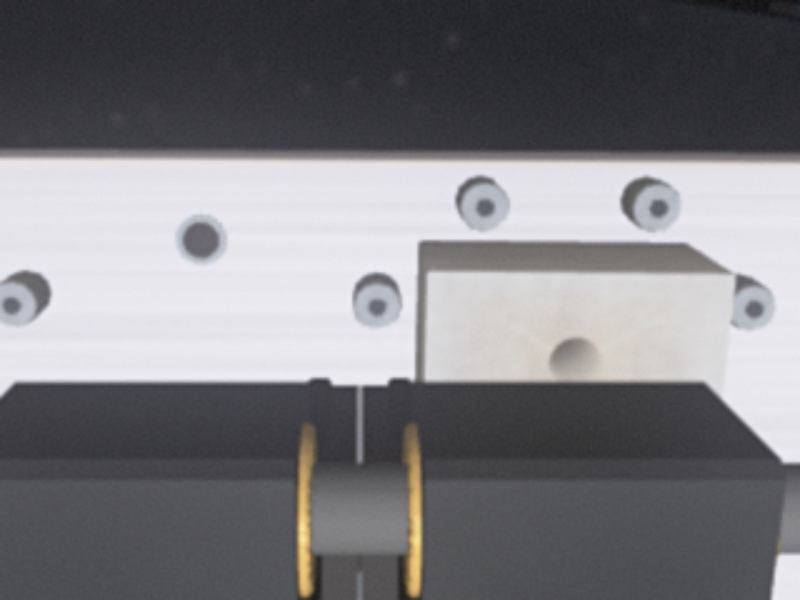

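Nothing touched yet. The finger tip is thin, and there's still a gap of a few mm to the left block's face (u≈420 in the crop, jaw line at 360). I'll keep going in small steps.

{"op": "jog_arm", "data": {
  "increments": [
    [[0, 0, 0, -0.0002, 0.0015, 0, 1], [0, 0, 0, -0.0003, 0.002, 0, 1], [0, 0, 0, -0.0003, 0.002, 0, 1]]
  ]
}}

```text
time: 4.5
position: [0.5248, -0.0069, 0.029]
tool_rot: [0.706, 0.052, -0.051, -0.704]
ft_force: [0.1, -5.7, -1.7]
grip_width: 0.0005
```

{"op": "jog_arm", "data": {
  "increments": [
    [[0, 0, 0, -0.0002, 0.001, 0, 1], [0, 0, 0, -0.0002, 0.0015, 0, 1], [0, 0, 0, -0.0002, 0.0015, 0, 1]]
  ]
}}

```text
time: 4.8
position: [0.5248, -0.0069, 0.029]
tool_rot: [0.707, 0.053, -0.051, -0.704]
ft_force: [-1.1, -8.8, -1.3]
grip_width: 0.0006
```

{"op": "jog_arm", "data": {
  "increments": [
    [[0, 0, 0, -0.0002, 0.001, 0, 1], [0, 0, 0, -0.0002, 0.0015, 0, 1], [0, 0, 0, -0.0002, 0.0015, 0, 1]]
  ]
}}

```text
time: 5.1
position: [0.5248, -0.0069, 0.0291]
tool_rot: [0.707, 0.053, -0.052, -0.703]
ft_force: [-1.8, -7.7, -1.3]
grip_width: 0.0006
```

Contact at 8 N with no motion. I'll push a bit harder to be sure.

{"op": "jog_arm", "data": {
  "increments": [
    [[0, 0, 0, -0.0003, 0.0015, 0, 1], [0, 0, 0, -0.0004, 0.0025, 0, 1], [0, 0, 0, -0.0004, 0.003, 0, 1], [0, 0, 0, -0.0004, 0.003, 0, 1]]
  ]
}}

```text
time: 5.5
position: [0.5249, -0.0068, 0.0291]
tool_rot: [0.709, 0.054, -0.052, -0.701]
ft_force: [-1.6, -14.6, -0.5]
grip_width: 0.0003
```

{"op": "jog_arm", "data": {
  "increments": [
    [[0, 0, 0, 0.0014, -0.01, 0, 1], [0, 0, 0, 0.0043, -0.03, 0, 1], [0, 0, 0, 0.0064, -0.045, 0, 1], [0, 0, 0, 0.0074, -0.052, 0, 1], [0, 0, 0, 0.0074, -0.052, 0, 1]]
  ]
}}

```text
time: 6.0
position: [0.5326, -0.0597, 0.0291]
tool_rot: [0.709, 0.053, -0.052, -0.701]
ft_force: [0.1, -0.8, -0.1]
grip_width: 0.0004
```

```bash
python3 -c "
from g import *
o,M=st(); print(M.round(3))
im=camera('wrist'); save('w4',cv2.resize(im[120:360,140:460],None,fx=2.5,fy=2.5))"
```

```text
t 6.0 pos [ 0.5326 -0.0597  0.0291] fix [-0.0363 -0.0222] F [ 0.1  -0.79 -0.05] Ffix [-0.01 -0.8 ] w 0.0004 jaw yaw 98.5 q6 -2.02
[[ 0.989  0.003 -0.148]
 [ 0.148 -0.01   0.989]
 [ 0.002 -1.    -0.011]]
```

View pics/w4.png

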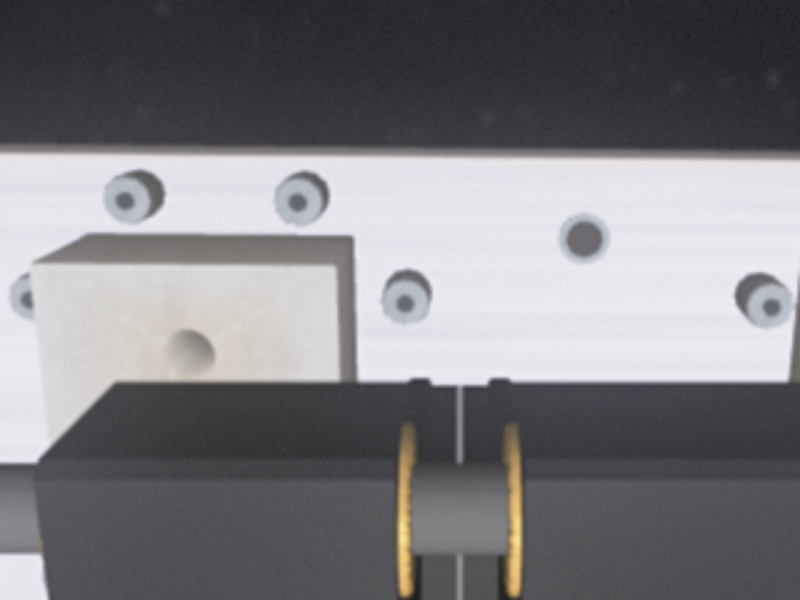

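{"op": "jog_arm", "data": {
  "increments": [
    [[0.6, 0, -0.3, 0.0004, -0.003, 0, 1], [0.6, 0, -0.3, 0.0008, -0.006, 0, 1], [0.6, 0, -0.3, 0.0008, -0.006, 0, 1]]
  ]
}}

```text
time: 6.35
position: [0.5331, -0.0651, 0.0291]
tool_rot: [-0.705, -0.052, 0.05, 0.705]
ft_force: [-0.4, -0.8, 1.2]
grip_width: 0.0003
```

{"op": "jog_arm", "data": {
  "increments": [
    [[0, 0, 0, 0.0002, -0.001, 0, 1], [0, 0, 0, 0.0003, -0.002, 0, 1], [0, 0, 0, 0.0003, -0.002, 0, 1]]
  ]
}}

```text
time: 6.65
position: [0.5334, -0.067, 0.0291]
tool_rot: [-0.705, -0.052, 0.05, 0.705]
ft_force: [-1.3, 0.3, -0.6]
grip_width: 0.0007
```

{"op": "jog_arm", "data": {
  "increments": [
    [[0, 0, 0, 0.0002, -0.001, 0, 1], [0, 0, 0, 0.0003, -0.002, 0, 1], [0, 0, 0, 0.0003, -0.002, 0, 1]]
  ]
}}

```text
time: 6.95
position: [0.5338, -0.0692, 0.0291]
tool_rot: [-0.705, -0.052, 0.05, 0.705]
ft_force: [-0.1, -0.1, -0.3]
grip_width: 0.0004
```

{"op": "jog_arm", "data": {
  "increments": [
    [[0, 0, 0, 0.0002, -0.001, 0, 1], [0, 0, 0, 0.0003, -0.002, 0, 1], [0, 0, 0, 0.0003, -0.002, 0, 1]]
  ]
}}

```text
time: 7.25
position: [0.5338, -0.0705, 0.0291]
tool_rot: [-0.705, -0.051, 0.05, 0.706]
ft_force: [0.9, 4.2, 1.3]
grip_width: 0.0007
```

{"op": "jog_arm", "data": {
  "increments": [
    [[0, 0, 0, 0.0002, -0.001, 0, 1], [0, 0, 0, 0.0003, -0.002, 0, 1], [0, 0, 0, 0.0003, -0.002, 0, 1]]
  ]
}}

```text
time: 7.55
position: [0.5337, -0.0721, 0.0291]
tool_rot: [-0.705, -0.051, 0.05, 0.706]
ft_force: [-0.5, 5.2, 2.2]
grip_width: 0.0004
```

{"op": "jog_arm", "data": {
  "increments": [
    [[0, 0, 0, 0.0002, -0.001, 0, 1], [0, 0, 0, 0.0003, -0.002, 0, 1], [0, 0, 0, 0.0003, -0.002, 0, 1]]
  ]
}}

```text
time: 7.85
position: [0.5337, -0.073, 0.0291]
tool_rot: [-0.704, -0.051, 0.05, 0.707]
ft_force: [0.6, 7.6, 3.3]
grip_width: 0.0003
```

{"op": "jog_arm", "data": {
  "increments": [
    [[0, 0, 0, 0.0002, -0.001, 0, 1], [0, 0, 0, 0.0003, -0.002, 0, 1], [0, 0, 0, 0.0003, -0.002, 0, 1]]
  ]
}}

```text
time: 8.15
position: [0.5337, -0.0732, 0.0291]
tool_rot: [-0.703, -0.05, 0.05, 0.708]
ft_force: [1.9, 11.1, 1.8]
grip_width: 0.0006
```

```bash
python3 -c "
from g import *
o,M=st(); print(M.round(3))
im=camera('wrist'); save('w5',cv2.resize(im[120:360,140:460],None,fx=2.5,fy=2.5))"
```

```text
t 8.15 pos [ 0.5337 -0.0732  0.0291] fix [-0.0371 -0.0356] F [ 1.95 11.1   1.75] Ffix [ 3.51 10.71] w 0.0006 jaw yaw 98.08 q6 -2.07
[[ 0.99   0.    -0.141]
 [ 0.141  0.007  0.99 ]
 [ 0.001 -1.     0.007]]
```

View pics/w5.png

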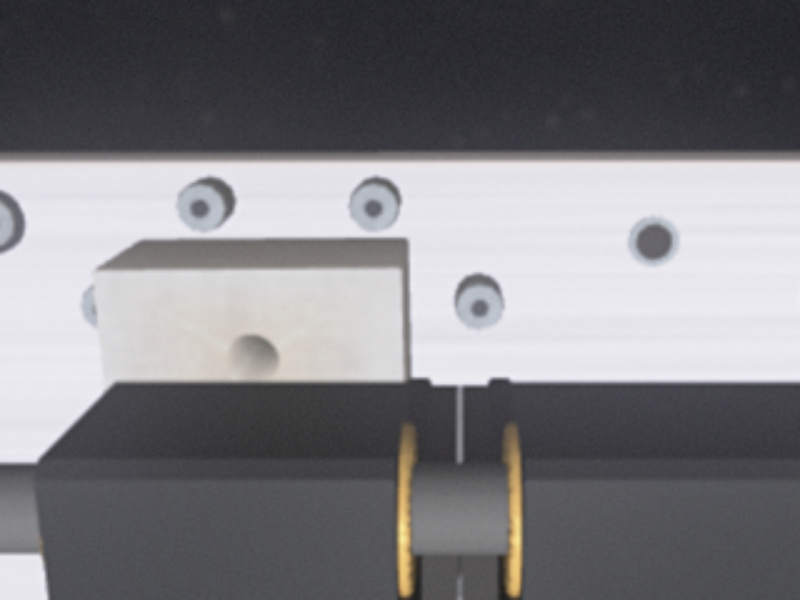

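Right block slid about 3 mm at 5 N: its gap to the inner button grew from 28 to 45 px. The left block didn't budge at 14.6 N. So the right one is loose, and its handle is next.

{"op": "jog_arm", "data": {
  "increments": [
    [[0, 0, 0, -0.002, 0.014, 0.0, 1], [0, 0, 0, -0.002, 0.014, 0.03, 1], [0, 0, 0, -0.002, 0.014, 0.08, 1], [0, 0, 0, -0.002, 0.014, 0.12, 1], [0, 0, 0, -0.002, 0.014, 0.14, 1], [0, 0, 0, -0.002, 0.014, 0.14, 1]]
  ]
}}

```text
time: 8.8
position: [0.5341, -0.0603, 0.1724]
tool_rot: [-0.705, -0.053, 0.047, 0.706]
ft_force: [0.7, -0.8, 0.2]
grip_width: 0.0004
```

```bash
python3 -c "
from g import *
o,M=st(); print(M.round(3)); print(W(.020,-.0645)-o['position'][:2])"
```

```text
t 8.8 pos [ 0.5341 -0.0603  0.1724] fix [-0.0349 -0.023 ] F [ 0.73 -0.81  0.17] Ffix [ 0.61 -0.9 ] w 0.0004 jaw yaw 98.12 q6 -2.04
[[ 0.99   0.008 -0.141]
 [ 0.141  0.003  0.99 ]
 [ 0.008 -1.     0.001]]
[ 0.06022381 -0.03327579]
```

{"op": "jog_arm", "data": {
  "increments": [
    [[0, 0.4, 0, 0.03, -0.017, 0, 1], [0, 0.4, 0, 0.06, -0.033, 0, 1], [0, 0.4, 0, 0.06, -0.033, -0.02, 1], [0, 0.4, 0, 0.06, -0.033, -0.045, 1], [0, 0.4, 0, 0.06, -0.033, -0.06, 1], [0, 0.4, 0, 0.06, -0.033, -0.062, 1], [0, 0.4, 0, 0.06, -0.033, -0.062, 1]]
  ]
}}

```text
time: 9.5
position: [0.5933, -0.0933, 0.1089]
tool_rot: [-0.704, -0.05, 0.051, 0.706]
ft_force: [1.0, 0.1, 0.3]
grip_width: 0.0007
```

```bash
python3 -c "
from g import *
o,M=st(); print(M.round(3)); ci=camera_info('scene'); im=camera('scene'); save('s6',cv2.resize(im[130:330,250:450],None,fx=3,fy=3))
f=RF.T@(o['position'][:2]-C); p0=o['position']
for r in [.085]:
  for th in [0,.15,.3,.5,.7,.9,1.1,1.25,1.33,1.4]:
    x=.054+r*np.sin(th)-.0075*np.cos(th)-.0095; z=.025+r*np.cos(th)+.0075*np.sin(th)
    w=W(x,-.0645); print(th,round(x,4),round(z,4),np.r_[w-p0[:2],z-p0[2]].round(4))"
```

```text
t 9.5 pos [ 0.5933 -0.0933  0.1089] fix [ 0.0189 -0.064 ] F [1.03 0.14 0.26] Ffix [ 1.04 -0.  ] w 0.0007 jaw yaw 98.12 q6 -2.06
[[ 0.99  -0.002 -0.141]
 [ 0.141  0.003  0.99 ]
 [-0.001 -1.     0.003]]
0 0.037 0.11 [0.0179 0.0021 0.0011]
0.15 0.0498 0.1102 [0.0306 0.0039 0.0013]
0.3 0.0625 0.1084 [ 0.0431  0.0057 -0.0005]
0.5 0.0787 0.1032 [ 0.0592  0.0081 -0.0057]
0.7 0.0935 0.0948 [ 0.0739  0.0102 -0.0141]
0.9 0.1064 0.0837 [ 0.0867  0.012  -0.0252]
1.1 0.1169 0.0702 [ 0.097   0.0135 -0.0387]
1.25 0.1228 0.0589 [ 0.1029  0.0143 -0.05  ]
1.33 0.1253 0.0526 [ 0.1053  0.0147 -0.0564]
1.4 0.127 0.0468 [ 0.107   0.0149 -0.0621]
```

View pics/s6.png

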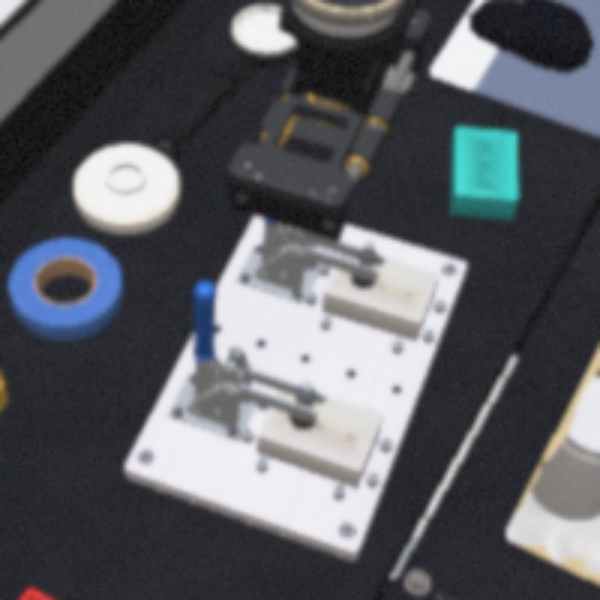

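{"op": "jog_arm", "data": {
  "increments": [
    [[0, 0, 0, 0.01, 0.001, 0.001, 1], [0, 0, 0, 0.018, 0.002, 0.001, 1], [0, 0, 0, 0.025, 0.003, 0.001, 1], [0, 0, 0, 0.031, 0.004, 0.001, 1], [0, 0, 0, 0.037, 0.005, 0.0, 1], [0, 0, 0, 0.043, 0.006, -0.0005, 1], [0, 0, 0, 0.051, 0.007, -0.003, 1], [0, 0, 0, 0.059, 0.008, -0.006, 1]]
  ]
}}

```text
time: 10.35
position: [0.6539, -0.0854, 0.1039]
tool_rot: [-0.704, -0.05, 0.05, 0.706]
ft_force: [-2.1, -1.4, 1.1]
grip_width: 0.0007
```

```bash
python3 -c "
from g import *
o,M=st(); print(M.round(3)); im=camera('scene'); save('s7',cv2.resize(im[130:330,250:450],None,fx=3,fy=3))"
```

```text
t 10.35 pos [ 0.6539 -0.0854  0.1039] fix [ 0.0801 -0.0648] F [-2.07 -1.43  1.06] Ffix [-2.26 -1.12] w 0.0007 jaw yaw 98.11 q6 -2.01
[[ 0.99   0.001 -0.141]
 [ 0.141  0.003  0.99 ]
 [ 0.001 -1.     0.002]]
```

View pics/s7.png

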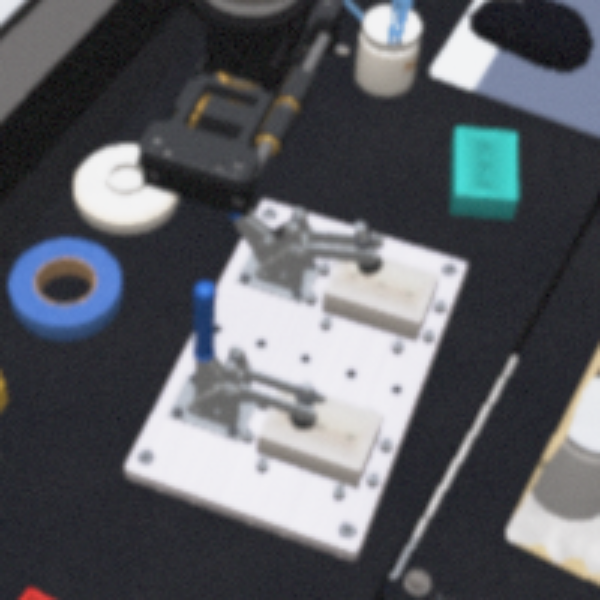

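{"op": "jog_arm", "data": {
  "increments": [
    [[0, 0, 0, 0.0065, 0.001, -0.004, 1], [0, 0, 0, 0.0135, 0.002, -0.009, 1], [0, 0, 0, 0.02, 0.003, -0.014, 1], [0, 0, 0, 0.026, 0.004, -0.02, 1], [0, 0, 0, 0.0315, 0.005, -0.0265, 1], [0, 0, 0, 0.0365, 0.0055, -0.0335, 1], [0, 0, 0, 0.04, 0.006, -0.039, 1], [0, 0, 0, 0.0425, 0.0065, -0.045, 1]]
  ]
}}

```text
time: 11.2
position: [0.6981, -0.0784, 0.0574]
tool_rot: [-0.704, -0.051, 0.049, 0.706]
ft_force: [-0.4, -0.1, -0.0]
grip_width: 0.0004
```

```bash
python3 -c "
from g import *
o,M=st(); print(M.round(3)); im=camera('scene'); save('s8',cv2.resize(im[130:330,250:450],None,fx=3,fy=3))"
```

```text
t 11.2 pos [ 0.6981 -0.0784  0.0574] fix [ 0.1248 -0.0642] F [-0.39 -0.12 -0.04] Ffix [-0.41 -0.07] w 0.0004 jaw yaw 98.12 q6 -1.99
[[ 0.99   0.003 -0.141]
 [ 0.141  0.003  0.99 ]
 [ 0.003 -1.     0.003]]
```

View pics/s8.png

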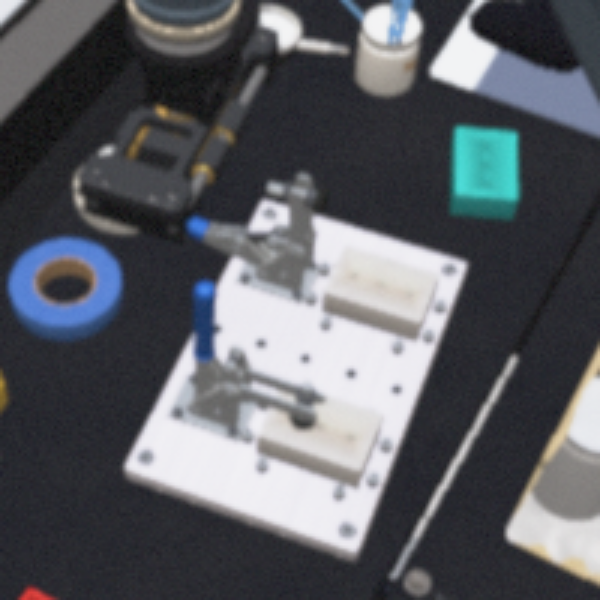

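Arm stands nearly upright. A last push to the stop, then I retract up.

{"op": "jog_arm", "data": {
  "increments": [
    [[0, 0, 0, 0.001, 0, -0.004, 1], [0, 0, 0, 0.002, 0, -0.008, 1], [0, 0, 0, 0.002, 0, -0.009, 1], [0, 0, 0, 0.002, 0, -0.009, 1]]
  ]
}}

```text
time: 11.65
position: [0.6993, -0.0782, 0.0511]
tool_rot: [-0.704, -0.051, 0.05, 0.706]
ft_force: [-6.5, 1.7, 16.6]
grip_width: 0.0004
```

{"op": "jog_arm", "data": {
  "increments": [
    [[0, 0, 0, -0.005, 0, 0.02, 1], [0, 0, 0, -0.01, 0, 0.06, 1], [0, 0, 0, -0.01, 0, 0.11, 0], [0, 0, 0, -0.02, 0, 0.15, -1], [0, 0, 0, -0.04, -0.003, 0.17, -1], [0, 0, 0, -0.09, -0.01, 0.17, -1], [0, 0, 0, -0.14, -0.02, 0.17, -1], [0, 0, 0, -0.17, -0.03, 0.17, -1]]
  ]
}}

```text
time: 12.45
position: [0.5254, -0.1074, 0.2212]
tool_rot: [-0.704, -0.05, 0.051, 0.707]
ft_force: [-0.7, 0.1, -0.2]
grip_width: 0.0404
```

```bash
python3 -c "
from g import *
o,M=st(); print(M.round(3)); im=camera('scene'); save('s9',cv2.resize(im[130:330,250:450],None,fx=3,fy=3));ci=camera_info('wrist'); im=camera('wrist'); save('w9',im)
import pickle; pickle.dump(ci,open('ci9.pkl','wb'))"
```

```text
t 12.45 pos [ 0.5254 -0.1074  0.2212] fix [-0.0502 -0.0684] F [-0.73  0.11 -0.22] Ffix [-0.71  0.21] w 0.0404 jaw yaw 98.16 q6 -2.13
[[ 0.99  -0.001 -0.142]
 [ 0.142  0.004  0.99 ]
 [-0.001 -1.     0.004]]
```

View pics/s9.png

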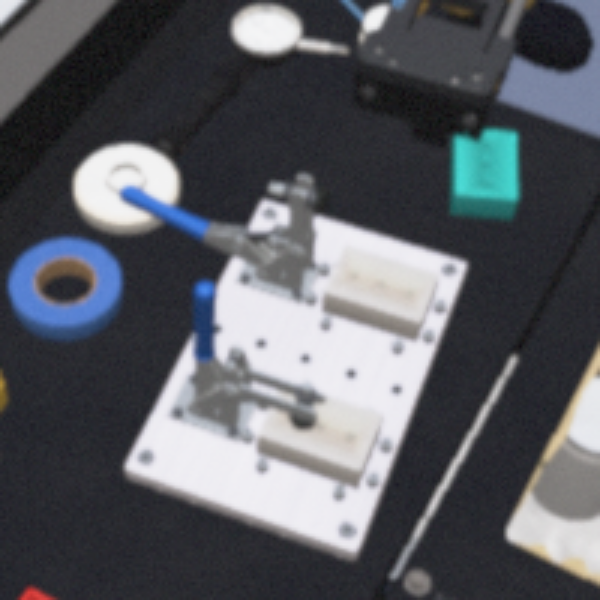

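View pics/w9.png

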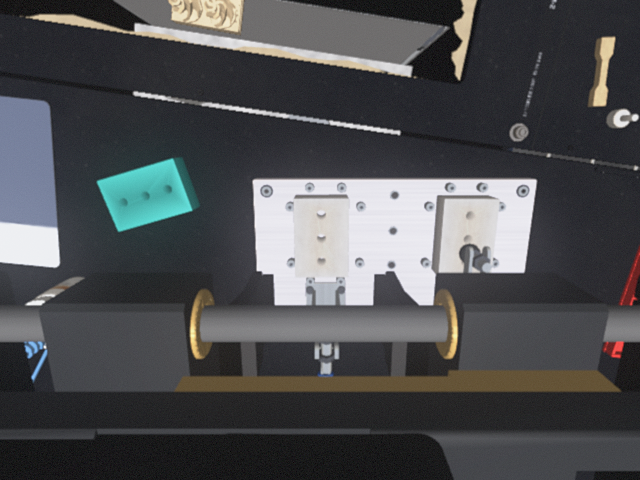

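The clamp is open and stays open; the wrist view shows the right block's top at u 295–349, v 196–276. I'll measure it.

```bash
python3 -c "
from g import *
import pickle; ci=pickle.load(open('ci9.pkl','rb'))
im=cv2.imread('pics/w9.png'); c=im[180:290,250:400]; cv2.imwrite('pics/w9z.png',cv2.resize(c,None,fx=5,fy=5,interpolation=cv2.INTER_CUBIC))
hsv=cv2.cvtColor(c,cv2.COLOR_BGR2HSV)
print(hsv[60,:,1][::4], hsv[60,:,2][::4])
m=((hsv[:,:,1]>18)&(hsv[:,:,2]>150)).astype(np.uint8); m=cv2.morphologyEx(m,cv2.MORPH_OPEN,np.ones((5,5)));m=cv2.morphologyEx(m,cv2.MORPH_CLOSE,np.ones((7,7)))
k=max(cv2.findContours(m,0,1)[0],key=cv2.contourArea)[:,0,:]+[250,180]
print(cv2.boundingRect(k))
P=np.array([RF.T@(ray(ci,u,v,.04)[:2]-C) for u,v in k],np.float32); print(cv2.minAreaRect(P))
print(P.min(0),P.max(0))
"
```

```text
[21 21  6  6  6  8  6  8  6  8  5  5  0  4  6 12 14 17 17 16 11  8  4  1
  1  7  6  6  5  7  6  5  6  6  6  5  5  6] [ 73  73 237 236 236 237 237 237 236 236 236 220 213 214 220 216 218 185
 167 219 216 215 217 218 223 240 239 239 239 239 239 239 239 239 240 240
 240 240]Traceback (most recent call last):
  File "<string>", line 8, in <module>
    k=max(cv2.findContours(m,0,1)[0],key=cv2.contourArea)[:,0,:]+[250,180]
      ~~~^^^^^^^^^^^^^^^^^^^^^^^^^^^^^^^^^^^^^^^^^^^^^^^^
ValueError: max() iterable argument is empty
```

View pics/w9z.png

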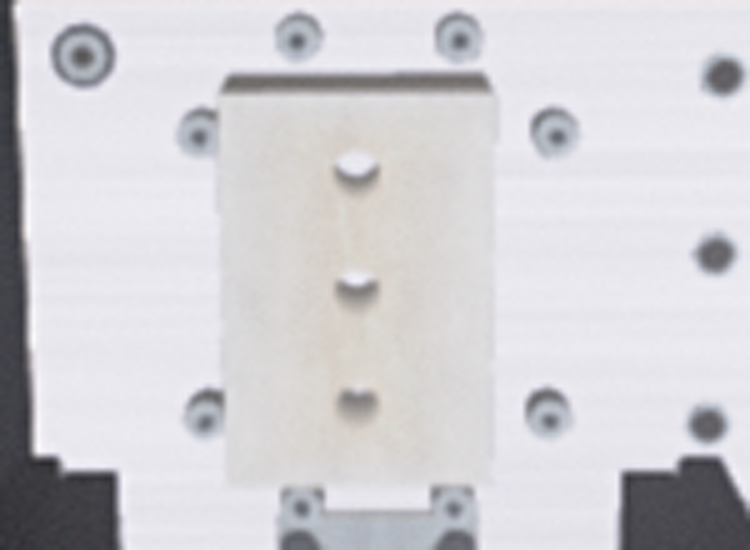

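```bash
python3 -c "
from g import *
import pickle; ci=pickle.load(open('ci9.pkl','rb'))
Q=[(218,94),(497,94),(492,487),(228,485)]
P=np.array([RF.T@(ray(ci,250+u/5,180+v/5,.04)[:2]-C) for u,v in Q]); print(P, P.mean(0))
f=P.mean(0)
o,M=st(); print('to center',W(*f)-o['position'][:2],'to grasp',W(f[0]-.006,f[1])-o['position'][:2])"
```

```text
[[-0.07040939 -0.09331939]
 [-0.07030739 -0.0435331 ]
 [ 0.00413713 -0.0433219 ]
 [ 0.00357435 -0.0929368 ]] [-0.03325133 -0.0682778 ]
t 12.55 pos [ 0.5243 -0.108   0.2211] fix [-0.0514 -0.0688] F [ 0.5   0.11 -0.1 ] Ffix [0.51 0.04] w 0.0483 jaw yaw 98.0 q6 -2.13
to center [0.01789822 0.00309682] to grasp [0.01195926 0.00224312]
```

{"op": "jog_arm", "data": {
  "increments": [
    [[0, 0, 0.1, 0.012, 0.002, -0.02, -1], [0, 0, 0.1, 0.012, 0.002, -0.04, -1], [0, 0, 0.1, 0.012, 0.002, -0.07, -1], [0, 0, 0.1, 0.012, 0.002, -0.1, -1], [0, 0, 0.1, 0.012, 0.002, -0.13, -1], [0, 0, 0.1, 0.012, 0.002, -0.14, -1], [0, 0, 0.1, 0.012, 0.002, -0.14, -1]]
  ]
}}

```text
time: 13.25
position: [0.536, -0.1057, 0.0798]
tool_rot: [-0.703, -0.048, 0.052, 0.707]
ft_force: [-0.1, -0.5, -0.4]
grip_width: 0.0867
```

```bash
python3 -c "
from g import *
o,M=st(); print(M.round(3)); print(W(-.0385,-.0683)-o['position'][:2]); save('w10',camera('wrist')); im=camera('scene'); save('s10',cv2.resize(im[130:330,250:450],None,fx=3,fy=3))"
```

```text
t 13.25 pos [ 0.536  -0.1057  0.0798] fix [-0.0395 -0.0682] F [-0.14 -0.5  -0.37] Ffix [-0.21 -0.48] w 0.0867 jaw yaw 98.1 q6 -2.12
[[ 0.99  -0.006 -0.141]
 [ 0.141  0.006  0.99 ]
 [-0.005 -1.     0.006]]
[9.70786829e-04 3.16341476e-06]
```

View pics/w10.png

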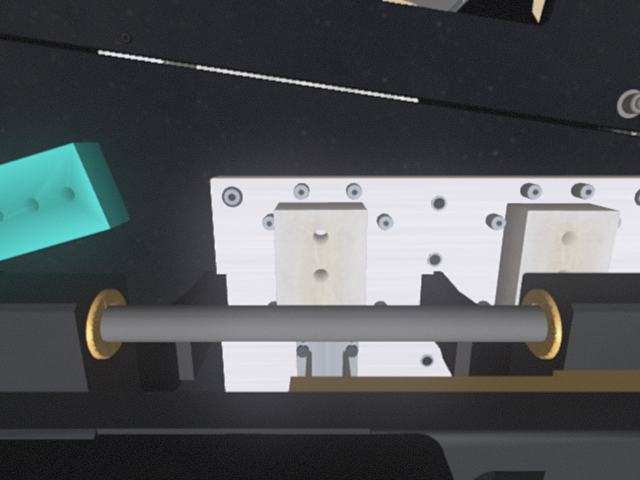

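View pics/s10.png

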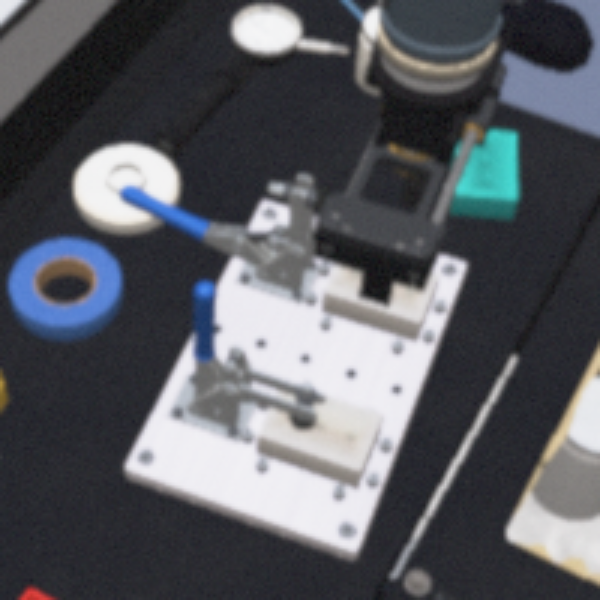

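{"op": "jog_arm", "data": {
  "increments": [
    [[-0.3, 0, 0, -0.0015, 0, -0.02, -1], [-0.3, 0, 0, -0.0015, 0, -0.035, -1], [-0.3, 0, 0, -0.0015, 0, -0.045, -1], [-0.3, 0, 0, -0.0015, 0, -0.05, -1], [-0.3, 0, 0, -0.0015, 0, -0.05, -1]]
  ]
}}

```text
time: 13.85
position: [0.5363, -0.1065, 0.0321]
tool_rot: [0.706, 0.05, -0.05, -0.705]
ft_force: [0.3, -0.6, -0.3]
grip_width: 0.0874
```

{"op": "jog_arm", "data": {
  "increments": [
    [[0, 0, 0, 0, 0, -0.005, -1], [0, 0, 0, 0, 0, -0.0105, -1], [0, 0, 0, 0, 0, -0.0105, -1]]
  ]
}}

```text
time: 14.15
position: [0.536, -0.1064, 0.0212]
tool_rot: [0.706, 0.049, -0.051, -0.705]
ft_force: [0.2, 0.1, -0.6]
grip_width: 0.0867
```

```bash
python3 -c "
from g import *
o,M=st(); print(M.round(3)); im=camera('scene'); save('s11',cv2.resize(im[130:330,250:450],None,fx=3,fy=3))"
```

```text
t 14.15 pos [ 0.536  -0.1064  0.0212] fix [-0.0396 -0.0689] F [ 0.16  0.08 -0.61] Ffix [0.17 0.05] w 0.0867 jaw yaw 98.1 q6 -2.11
[[ 0.99  -0.002 -0.141]
 [ 0.141 -0.001  0.99 ]
 [-0.002 -1.    -0.001]]
```

View pics/s11.png

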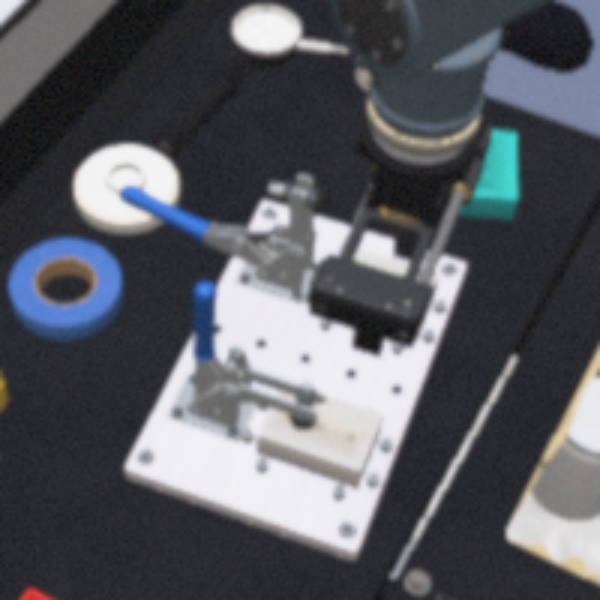

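{"op": "jog_arm", "data": {
  "increments": [
    [[0, 0, 0, 0, 0, -0.002, 0], [0, 0, 0, 0, 0, -0.002, 0.5], [0, 0, 0, 0, 0, -0.002, 1], [0, 0, 0, 0, 0, -0.002, 1], [0, 0, 0, 0, 0, -0.002, 1], [0, 0, 0, 0, 0, -0.002, 1], [0, 0, 0, 0, 0, -0.002, 1], [0, 0, 0, 0, 0, -0.002, 1]]
  ],
  "squeeze": 50
}}

```text
time: 15.0
position: [0.5362, -0.1066, 0.0195]
tool_rot: [0.706, 0.049, -0.051, -0.705]
ft_force: [-0.6, -1.1, -0.2]
grip_width: 0.0493
```

{"op": "jog_arm", "data": {
  "increments": [
    [[0, 0, 0, 0, 0, 0, 1], [0, 0, 0, 0, 0, 0, 1], [0, 0, 0, 0, 0, 0.003, 1], [0, 0, 0, 0, 0, 0.008, 1], [0, 0, 0, 0, 0, 0.015, 1], [0, 0, 0, 0, 0, 0.025, 1], [0, 0, 0, 0, 0, 0.03, 1]]
  ]
}}

```text
time: 15.7
position: [0.5366, -0.1067, 0.0506]
tool_rot: [0.706, 0.05, -0.05, -0.705]
ft_force: [-0.4, -0.0, -6.2]
grip_width: 0.0497
```

```bash
python3 -c "
from g import *
o,M=st(); print(M.round(3)); im=camera('scene'); save('s12',cv2.resize(im[130:330,250:450],None,fx=3,fy=3)); save('w12',camera('wrist'))"
```

```text
t 15.7 pos [ 0.5366 -0.1067  0.0506] fix [-0.039  -0.0692] F [-0.43 -0.01 -6.25] Ffix [-0.43  0.05] w 0.0497 jaw yaw 98.12 q6 -2.11
[[ 0.99  -0.    -0.141]
 [ 0.141 -0.002  0.99 ]
 [-0.001 -1.    -0.002]]
```

View pics/s12.png

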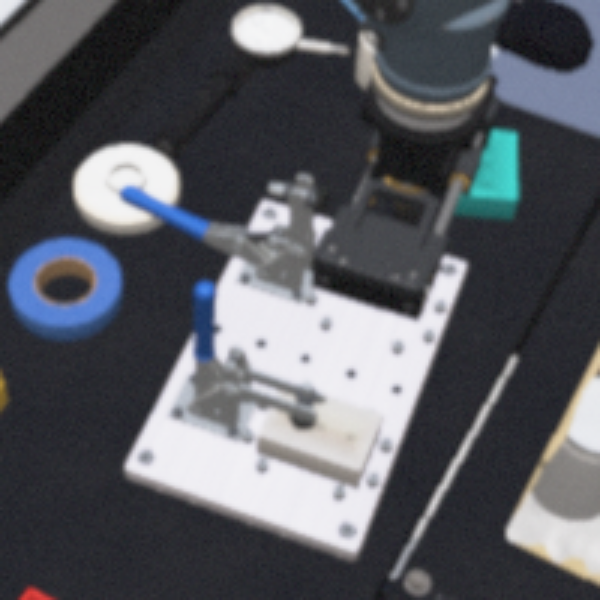

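View pics/w12.png

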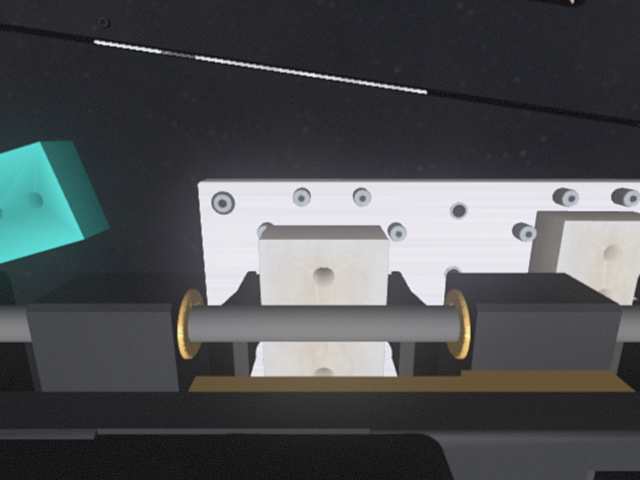

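{"op": "jog_arm", "data": {
  "increments": [
    [[0, 0, 0, 0, 0, 0.015, 1], [0, 0, 0, 0, 0, 0.045, 1], [0, 0, 0, -0.005, 0, 0.075, 1], [0, 0, 0, -0.01, 0, 0.105, 1], [0, 0, 0, -0.01, 0, 0.135, 1], [0, 0, 0, -0.01, 0, 0.155, 1], [0, 0, 0, -0.01, 0, 0.16, 1], [0, 0, 0, -0.01, 0, 0.16, 1]]
  ]
}}

```text
time: 16.6
position: [0.5268, -0.1068, 0.211]
tool_rot: [0.706, 0.05, -0.05, -0.704]
ft_force: [-0.7, 0.1, -6.2]
grip_width: 0.0494
```

{"op": "jog_arm", "data": {
  "increments": [
    [[0, 0, 0, 0, 0.015, 0, 1], [0, 0, -1, 0.002, 0.045, 0, 1], [0, 0, -2, 0.004, 0.08, 0, 1], [0, 0, -3, 0.006, 0.115, 0, 1], [0, 0, -4, 0.01, 0.15, 0, 1], [0, 0, -5, 0.014, 0.185, 0, 1], [0, 0, -6, 0.018, 0.22, 0, 1], [0, 0, -7, 0.02, 0.25, 0, 1]]
  ]
}}

```text
time: 17.4
position: [0.5451, 0.146, 0.2088]
tool_rot: [0.708, 0.006, -0.008, -0.706]
ft_force: [1.2, -0.5, -5.7]
grip_width: 0.0496
```

```bash
python3 -c "
from g import *
o,M=st(); print(np.array([.551,.293])-o['position'][:2])"
```

```text
t 17.4 pos [0.5451 0.146  0.2088] fix [0.0053 0.1796] F [ 1.16 -0.52 -5.69] Ffix [ 1.07 -0.68] w 0.0496 jaw yaw 91.12 q6 -1.52
[0.00589864 0.14704461]
```

{"op": "jog_arm", "data": {
  "increments": [
    [[0, 0, -1, 0.001, 0.03, 0, 1], [0, 0, -1, 0.002, 0.065, 0, 1], [0, 0, -1, 0.004, 0.1, 0, 1], [0, 0, -1, 0.006, 0.13, -0.01, 1], [0, 0, -1, 0.006, 0.147, -0.03, 1], [0, 0, -1, 0.006, 0.147, -0.06, 1], [0, 0, -1, 0.006, 0.147, -0.09, 1], [0, 0, -1, 0.006, 0.147, -0.1, 1]]
  ]
}}

```text
time: 18.2
position: [0.5462, 0.2926, 0.1033]
tool_rot: [0.709, -0.004, -0.006, -0.705]
ft_force: [-0.7, -1.1, -6.1]
grip_width: 0.0498
```

```bash
python3 -c "
from g import *
o,M=st(); print(M.round(3)); print(np.array([.551,.293])-o['position'][:2]); save('s13',camera('scene'));save('w13',camera('wrist'))"
```

```text
t 18.2 pos [0.5462 0.2926 0.1033] fix [0.0273 0.3247] F [-0.66 -1.08 -6.1 ] Ffix [-0.81 -0.98] w 0.0498 jaw yaw 90.17 q6 -1.26
[[ 1.    -0.015 -0.003]
 [ 0.003 -0.006  1.   ]
 [-0.015 -1.    -0.006]]
[0.00476668 0.00035942]
```

View pics/s13.png

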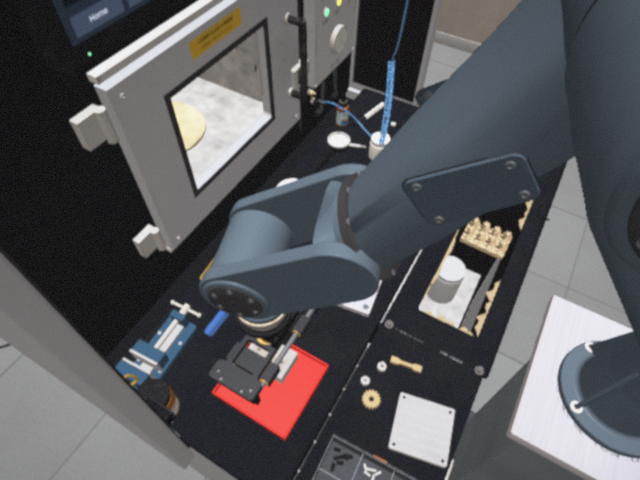

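View pics/w13.png

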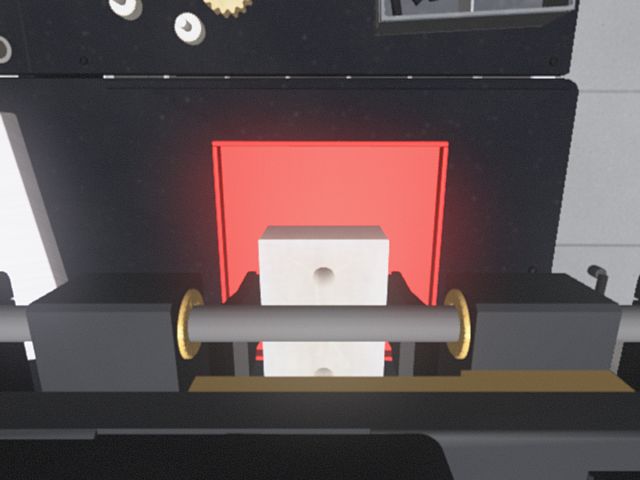

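{"op": "jog_arm", "data": {
  "increments": [
    [[0.3, -0.8, 0, 0.004, 0, -0.02, 1], [0.3, -0.8, 0, 0.005, 0, -0.045, 1], [0.3, -0.8, 0, 0.005, 0, -0.065, 1], [0.3, -0.8, 0, 0.005, 0, -0.08, 1], [0.3, -0.8, 0, 0.005, 0, -0.086, 1], [0.3, -0.8, 0, 0.005, 0, -0.088, 1], [0.3, -0.8, 0, 0.005, 0, -0.088, 1]]
  ]
}}

```text
time: 19.0
position: [0.554, 0.2929, 0.0182]
tool_rot: [-0.707, -0.002, -0.001, 0.707]
ft_force: [-0.1, -0.7, -5.9]
grip_width: 0.0496
```

```bash
python3 -c "
from g import *
o,M=st(); print(M.round(3))"
```

```text
t 19.0 pos [0.554  0.2929 0.0182] fix [0.035  0.3238] F [-0.13 -0.66 -5.91] Ffix [-0.22 -0.63] w 0.0496 jaw yaw 90.13 q6 -1.26
[[ 1.     0.005 -0.002]
 [ 0.002  0.001  1.   ]
 [ 0.005 -1.     0.001]]
```

{"op": "jog_arm", "data": {
  "increments": [
    [[0, 0.2, 0, 0, 0, -0.004, 1], [0, 0.2, 0, 0, 0, -0.007, 1], [0, 0.2, 0, 0, 0, -0.008, 1], [0, 0.2, 0, 0, 0, -0.008, 1]]
  ]
}}

```text
time: 19.4
position: [0.5539, 0.2929, 0.0102]
tool_rot: [-0.707, -0.001, 0.0, 0.707]
ft_force: [-0.2, -1.1, -6.0]
grip_width: 0.0495
```

{"op": "jog_arm", "data": {
  "increments": [
    [[0, 0, 0, 0, 0, -0.001, 1], [0, 0, 0, 0, 0, -0.002, 1], [0, 0, 0, 0, 0, -0.002, 1]]
  ]
}}

```text
time: 19.7
position: [0.5537, 0.2928, 0.008]
tool_rot: [-0.707, -0.001, 0.001, 0.707]
ft_force: [-0.3, 0.0, -6.2]
grip_width: 0.05
```

{"op": "jog_arm", "data": {
  "increments": [
    [[0, 0, 0, 0, 0, -0.001, 1], [0, 0, 0, 0, 0, -0.0015, 1], [0, 0, 0, 0, 0, -0.0015, 1]]
  ]
}}

```text
time: 20.0
position: [0.5539, 0.2929, 0.0075]
tool_rot: [-0.707, -0.001, 0.0, 0.707]
ft_force: [-1.7, -0.4, 2.8]
grip_width: 0.0498
```

Block is on the tray floor: the force went from −6 to +3 N at z = 0.0075. Releasing.

{"op": "jog_arm", "data": {
  "increments": [
    [[0, 0, 0, 0, 0, 0, 0.0], [0, 0, 0, 0, 0, 0, -0.3], [0, 0, 0, 0, 0, 0, -0.6], [0, 0, 0, 0, 0, 0, -0.6], [0, 0, 0, 0, 0, 0, -0.6], [0, 0, 0, 0, 0, 0, -0.6]]
  ],
  "squeeze": 20
}}

```text
time: 20.6
position: [0.5541, 0.2929, 0.0076]
tool_rot: [-0.707, -0.001, 0.0, 0.708]
ft_force: [0.1, 0.0, 0.8]
grip_width: 0.069
```

{"op": "jog_arm", "data": {
  "increments": [
    [[0, 0, 0, 0, 0, 0.01, -0.6], [0, 0, 0, 0, 0, 0.03, -0.6], [0, 0, 0, 0, 0, 0.07, -0.6], [0, 0, 0, 0, 0, 0.12, -0.6], [0, 0, 0, 0, 0, 0.17, -0.6], [0, 0, 0, -0.05, 0.03, 0.2, -0.6], [0, 0, 0, -0.1, 0.06, 0.2, -0.6], [0, 0, 0, -0.12, 0.08, 0.2, -0.6]]
  ]
}}

```text
time: 21.4
position: [0.4337, 0.373, 0.2101]
tool_rot: [-0.706, -0.002, -0.002, 0.708]
ft_force: [-0.7, 0.4, -0.5]
grip_width: 0.0697
```

```bash
python3 -c "
from g import *
o,M=st(); save('s14',camera('scene'));ci=camera_info('wrist');save('w14',camera('wrist'));save('t14',camera('top')); print(ci)
import pickle; pickle.dump(ci,open('ci14.pkl','wb'))"
```

```text
t 21.4 pos [0.4337 0.373  0.2101] fix [-0.0727  0.4202] F [-0.73  0.43 -0.48] Ffix [-0.66  0.53] w 0.0697 jaw yaw 90.02 q6 -1.06
{'K': array([[388.08954236,   0.        , 323.42639071],
       [  0.        , 388.08954236, 236.32196218],
       [  0.        ,   0.        ,   1.        ]]), 'R': array([[-0.00555822,  0.99996973,  0.00544552],
       [ 0.96778239,  0.00400833,  0.2517562 ],
       [ 0.25172675,  0.0066694 , -0.96777537]]), 't': array([-0.37653268, -0.43984193,  0.26816678])}
```

View pics/s14.png

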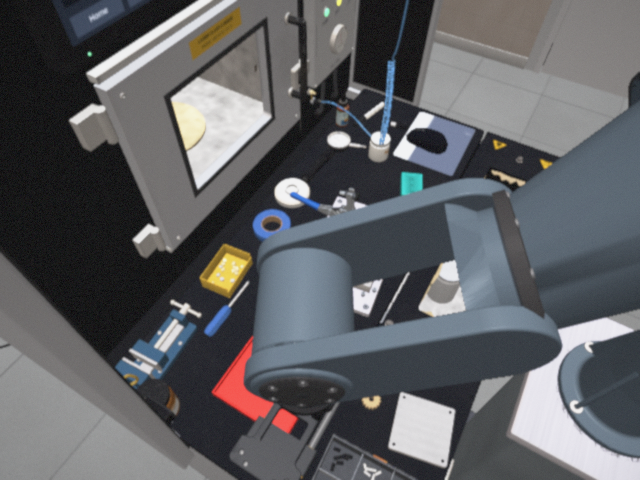

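View pics/t14.png

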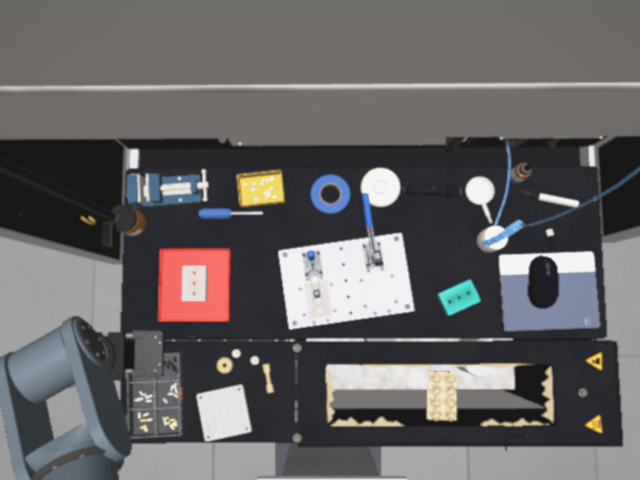

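View pics/w14.png

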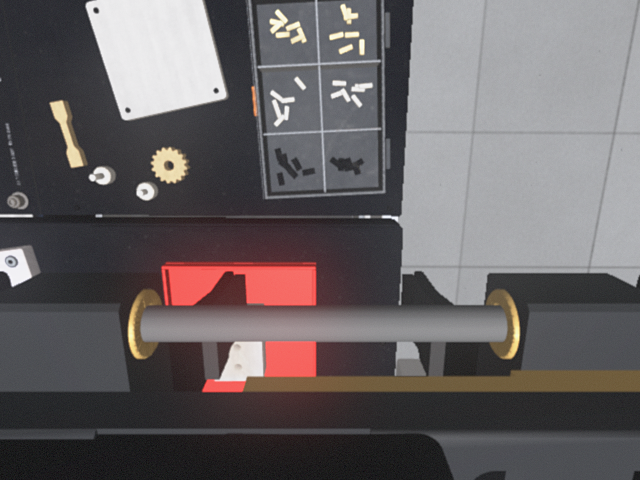

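The top view shows the block flat at (194,283), centred in the tray. The left clamp is still shut, and the driver at (230,213) and torch at (432,190) look unmoved. One numeric check, then I hand in.

```bash
python3 -c "
from g import *
ci=camera_info('top'); p=ray(ci,194,283,.028); print('block rel tray',p[:2]-[.5574,.2944])
a=cv2.imread('pics/top0.png').astype(int);b=cv2.imread('pics/t14.png').astype(int);d=np.abs(a-b).max(2)
for n,(u0,u1,v0,v1) in dict(driver=(195,268,205,221),torch=(402,462,182,198),left=(295,335,240,325)).items(): print(n,d[v0:v1,u0:u1].mean().round(1),d[v0:v1,u0:u1].max())
print(hand_in())"
```

```text
block rel tray [ 0.00192159 -0.00367089]
driver 1.8 5
torch 1.7 7
left 1.6 5
the job is handed in; nothing more can be done
None
```

The loose block was the right one, and it now lies in the red tray. The job was handed in at about 21.6 s, and no verdict is reported.

- **Finding it:** The right block slid about 3 mm in its nest at roughly 5 N of sideways push. The left one did not move at 14.6 N.
- **Moving it:** I pushed the right handle over to its stop and the clamp arm stayed upright. I gripped the block across its 50 mm width, lifted it out, and lowered it until it touched the tray floor. Then I released it and backed the arm clear.
- **Last checks:** By the top view, the block is within 2 mm (x) and 4 mm (y) of the tray centre. It looks flat, and the tool was level to well under 0.06 rad when it let go.
- **Left alone:** The before and after top pictures match around the left station, the driver and the torch (differences at noise level). The left block's clamp force can't be measured directly.

No check failed or disagreed.

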